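# Clip a crystal mount onto the microscope stage

### The arm

A 6-joint arm with a two-finger parallel gripper is mounted at the origin on the work surface. World frame = base frame: x ahead of the robot, y to its left, z up, the work surface at z = 0. Lengths are in m, angles in degrees, forces in N, time in s.
With the tool pointing down it reaches from about 0.3 to 0.75 m from the base axis. Payload 8.5 kg.
Tool frame: the origin (TCP) lies on the centre line of the jaws, within the pads' length; the fingertips stand 17 mm ahead of it and the grasp point (between the pads) lies 2 mm behind it; z points along the fingers, y is the line along which they close (so a half turn about z gives the same grasp; the last joint's range is limited). The gripper opens to 85 mm and grips with 20 to 120 N. Pads are 22 mm wide; open, the fingers measure 114 mm over their backs; the gripper's body (76 mm by 85 mm) begins 54 mm behind the grasp point. The pads swing forward as they close: fully open they stand 13 mm farther back than shut.
Start: joints at [-86.591, 21.807, 74.336, -0, 83.858, -12.336], TCP at [0.149, -0.529, 0.248] pointing down, gripper open.
Joint ranges: [-178.18, 178.18], [-50.72, 133.34], [12.68, 142.11], [-81.47, 261.47], [9.98, 163.14], [-165.26, 165.26]. Speed limits (degrees/s): [136.94, 136.94, 180, 180, 180, 180].

### API

Orientations are given as a 3x3 rotation matrix whose columns are the frame's x, y, z axes.
In Python, from rig import env gives the robot as it stands.
- The arm moves only by the shell command python3 -m handwheel 'ROWS' [OPENING] [FORCE]. ROWS is JSON, a list that holds one entry, the list of rows, each a list of 4 numbers: the shift along the tool's x, y, z in m, then the turn about the tool's z in rad. In form: [[[x, y, z, roll], ...]]. A call has 1 to 5 rows; each row shifts and turns the commanded pose from where the row before left it, along the tool's axes as they then stand; what a row does not reach is not made up. A row lasts 1/12 s, in which the tool goes at most 41.7 mm and 7.16 degrees, less where a joint would pass 70% of its speed; a pose out of reach is approached as far as the arm can. A call is refused whole if a number of a shift passes 0.0417 or a number of a turn 0.125, either way. A call with a gripper value outside its range is refused whole. OPENING is the opening in per cent of the stroke, from 0 (shut) to 100 (fully open), set as the call begins (- or left out, the last holds). The fingers move at their own pace and stop on an object; FORCE is the grip in N (left out, the last holds). Time passes only in rows, so rows that do not move let the fingers close. It gives the time, the measured TCP pose, the force and the opening at its end, in the units of the state.
- env.observe(): the state, without advancing time (a new reading comes with each control period).
- env.get_image(name): name is "scene" or "top"; returns (picture, depth): 420x560x3 uint8, red, green, blue; 420x560 float32, m along the optical axis (not along the pixel's ray), 0 where there is no reading.
- env.camera_params(name): a dict with "K" (3x3 intrinsics, pixels), "rvec" (rotation vector, rad) and "tvec" (3), from world to camera coordinates, as OpenCV has them. Camera axes: x right, y down, z forward; pixel columns grow to the right and rows downward; lengths in m; the calibration is good to about 2 mm. A picture is of the moment at which its call begins. camera_params takes no time and is no camera call.
- env.close_job(): hands the job in, once; it reports no verdict.
The state is a dict: "time_s": time; "q": joint angles; "qvel": joint speeds; "joint_efforts": joint torques, N m; "position": TCP position; "tool_rot": TCP orientation; "ft_force": force on the tool from outside, world axes, zero at the start; "wrist_torque": the same for the moment, N m; "grip_width": finger opening in m.
Only numpy, scipy, OpenCV 4.12 (cv2) and the standard library are available. Lean on these libraries where they do the work, as an engineer would, in place of code of your own. Each camera call takes 0.05 s, during which the arm holds its last target. There are 200 camera calls.

### The job

Gently lay the blue crystal mount flat on the digital microscope's stage, pushed home so that it touches all three brass stop pins, and let go of it. Then press the red thumb pad of the stage clip fully down with the fingertips, with no more than 15 N, so that the clip's tip lifts clear; swing the tip over the plain black end of the mount with the pad still fully down, then let it down gently, without letting it snap, so that it holds the mount in place. Do not disturb the other things on the desk.

Things in the scene. Friction and masses are not known exactly. Their poses are not given: they have to be found in the camera images.
- mount_blue_centre (a point): Centre (half-way up) of the loose crystal mount with BLUE crystals: a flat black plastic block 40 (its x) by 80 (its y) by 8 mm (z up), about 45 g, with a flush blue window 28 x 42 mm in the middle of its top; the two ends of its top, 19 mm long each, are plain black. It starts lying on the desk to the robot's right. It may be laid on the stage either way round.
- mount_green_centre (a point): Centre of a like mount with green crystals; leave alone. The three mounts lie on the desk in any order.
- mount_amber_centre (a point): Centre of a like mount with amber crystals; leave alone.
- stage: Grey-blue stage (base plate) of the digital microscope, fixed, 220 (x) by 240 (y) by 18 mm, origin at the centre of its underside, which levelling feet hold 2 to 10 mm above the desk. A white 95 mm disc marks the mount's place (home: y +20 from the centre). Its yaw varies. At its far left corner (x +85, y +95) a gooseneck rises to 190 mm and holds the microscope tube off the plate's +y side.
- home (a point): Point on the stage's top under the centre of the mount when home; axes as the stage's. Home, the mount's 80 mm length lies along y and three brass pins (6 mm diameter, 6 mm high) touch it: two on its +x long side at (+23, -28) and (+23, +28) mm from here, one on its +y end at (-4, +43). Push it home to +x and +y; fingers closing along x on its middle pass between the pins.
- post (a point): Pivot of the stage clip, on its upright post, 14 mm above the stage's top, at (x -27, y -80) mm from home in the stage's axes. A round nut, 16 mm across, stands 9 mm above this point.
- clip_swivel (a joint): Swivel of the clip about its upright post, rad, counter-clockwise seen from above: 0 = tip points along the stage's +x, 1.57 = along +y. Range -0.2 to 3.2. Parked between 2.45 and 3.0; at 1.11 the tip is over the middle of the plain end of a mount that is home. Light friction (0.6 N at the pad), stays where it is left.
- clip_tilt (a joint): Seesaw tilt of the clip, rad: 0 = tip lowest, 0.17 = thumb pad down at its hard stop, tip 10 mm above the stage. The tip clears a mount from 0.142 on; resting on one it reads about 0.12. A spring presses the tip down (5 N at the pad to start, 8 N to hold it fully down; then the hard stop).
- clip_arm: The clip's sprung steel arm, 12 mm wide, that seesaws on the post: tip 56 mm to one side of the post, red thumb pad 34 mm to the other. Origin at the pivot, x towards the tip, y across, z up. With the pad it carries it is bent by a push of more than 15 N.
- thumb_pad: Red round domed thumb pad, 22 mm in diameter, 5 mm thick, on the clip's short end, 34 mm from the post's axis; to be pressed from above, not pinched (a pinch counts as force on the clip). Origin at the centre of its underside.
- pad_top (a point): Centre of the top of the thumb pad, to be pressed: 20 mm above the stage's top at rest, 5.8 mm lower when fully down.
- clip_tip (a point): Lowest point of the clip's rounded black tip (8 mm ball), 56 mm from the post's axis, about 0.5 mm above the stage when parked.
- bottle_a: White plastic dropper bottle, 58 mm diameter, 150 mm high, standing at the far edge; origin under its base; leave alone.
- bottle_b: Another such white bottle; leave alone.
- bottle_c: Another such bottle with a red cap; leave alone.
- amber_bottle: Amber glass bottle, 60 mm diameter, 150 mm high; leave alone.
- marker: Green marker pen, 125 x 18 x 15 mm, lying on the desk; leave alone.
- calculator: Black pocket calculator, 150 x 80 x 16 mm, lying on the desk at the right; leave alone.
- mount_blue: The blue crystal mount itself; origin at the centre of its underside, axes as described at its centre.
Things that resemble listed ones, but are neither listed nor needed, are in the scene too. What is shaped like the mount_blue but pink is not meant.

How it is judged (in metres and radians):
On the way, in this order (a step that is already met when the one before it is completed fails the run):
1. the blue mount lies flat and home against the three pins, let go of (x of mount_blue_centre in the frame of home between -0.002 and 0.002 m and y of mount_blue_centre in the frame of home between -0.002 and 0.002 m and z of mount_blue_centre in the frame of home between 0.002 and 0.0055 m and angle between the y axis of mount_blue_centre and the y axis of home, either way round below 0.05 rad and angle between mount_blue_centre's own z axis and vertical below 0.04 rad and contact force between the fingers and mount_blue below 0.05 N), for 0.2 s.
2. the thumb pad is held fully down by the fingers and the clip's tip is above the plain end of the mount (x of mount_blue_centre in the frame of home between -0.002 and 0.002 m and y of mount_blue_centre in the frame of home between -0.002 and 0.002 m and z of mount_blue_centre in the frame of home between 0.002 and 0.0055 m and angle between the y axis of mount_blue_centre and the y axis of home, either way round below 0.05 rad and angle between mount_blue_centre's own z axis and vertical below 0.04 rad and y of clip_tip in the frame of home between -0.038 and -0.022 m and x of clip_tip in the frame of home between -0.016 and 0.016 m and value of joint clip_tilt above 0.16 rad and contact force between the fingers and thumb_pad above 2 N), for 0.1 s.
At the end, for the whole second after the job is handed in: The blue mount lies flat and at rest on the stage within 2 mm of touching the pins both ways, square within 0.05 rad; the clip's tip presses with over 1 N on its plain end (within 8 mm along the mount and 16 mm across of a point on its mid-line 30 mm from its centre) (x of mount_blue_centre in the frame of home between -0.002 and 0.002 m and y of mount_blue_centre in the frame of home between -0.002 and 0.002 m and z of mount_blue_centre in the frame of home between 0.002 and 0.0055 m and angle between the y axis of mount_blue_centre and the y axis of home, either way round below 0.05 rad and angle between mount_blue_centre's own z axis and vertical below 0.04 rad and y of clip_tip in the frame of home between -0.038 and -0.022 m and x of clip_tip in the frame of home between -0.016 and 0.016 m and contact force between clip_arm and mount_blue above 1 N and value of joint clip_tilt between 0.09 and 0.15 rad and linear speed of mount_blue below 0.01 m/s).
It fails at once if a bystander is moved by more than 20 mm (distance of any of mount_green_centre, mount_amber_centre, bottle_a, bottle_b, bottle_c, amber_bottle, marker, calculator from where it was at the start of the episode above 0.02 m).
It fails at once if the clip is forced: more than 15 N between the robot's fingers and the clip (contact force between the fingers and clip_arm above 15 N).
It fails at once if the mount is rammed onto the stage or its pins with more than 40 N (contact force between mount_blue and stage above 40 N).
It fails at once if the clip is let snap down (faster than 1.5 rad/s, 84 mm/s at the tip) (velocity of joint clip_tilt below -1.5 rad/s).
It also fails if it takes over 58 s, if anything falls off the work surface, if the arm or the gripper's body presses on something with over 40 N, if the wrist force passes 120 N, or if a joint passes its speed limit or range.

## Working session

There is one attempt and no reset: what is moved stays moved. The work goes in short steps, Python scripts to look and compute and a shell command to move; the robot and the scene stay as the last step left them, time stands still between calls to the robot, and variables do not carry over. Pictures are saved under pics/ and viewed, on a budget of 10 in all, crops included, one or two more only if the job needs it, and the job is handed in when it is done.

```bash
ls; mkdir -p pics
cat > h.py <<'E'
import numpy as np,cv2
from rig import env
def cam(n):
    p=env.camera_params(n);R=cv2.Rodrigues(np.array(p['rvec'],float))[0];return np.array(p['K']),R,np.array(p['tvec'],float).ravel()
def cloud(n,d):
    K,R,t=cam(n);v,u=np.mgrid[:d.shape[0],:d.shape[1]]
    P=np.stack([(u-K[0,2])/K[0,0]*d,(v-K[1,2])/K[1,1]*d,d],-1)
    return (P-t)@R
def proj(n,X):
    K,R,t=cam(n);p=(np.asarray(X)@R.T+t)@K.T;return p[...,:2]/p[...,2:]
E
python3 - <<'E'
from h import *
s=env.observe();print(s)
for n in('scene','top'):
    im,d=env.get_image(n);np.savez(f'{n}0.npz',im=im,d=d);cv2.imwrite(f'pics/{n}0.png',im[...,::-1]);K,R,t=cam(n);print(n,K.tolist(),(-R.T@t))
E
```

```text
pics
{'time_s': 0.0, 'q': array([-8.65915099e+01,  2.18404230e+01,  7.43847773e+01,  1.09522477e-03,
        8.38572424e+01, -1.23353415e+01]), 'qvel': array([-0.0129941 ,  0.01733491, -0.11382605, -0.07048862, -0.03048653,
        0.01822045]), 'joint_efforts': array([ 1.45513812e-03, -4.48455155e+01, -2.31279248e+01, -8.12442909e-05,
        4.76553803e-03, -3.11947801e-06]), 'position': array([ 0.14922544, -0.52909374,  0.24771693]), 'tool_rot': array([[ 9.62485023e-01,  2.71334803e-01, -6.65766621e-05],
       [ 2.71334615e-01, -9.62484005e-01,  1.43748099e-03],
       [ 3.25959650e-04, -1.40161848e-03, -9.99998965e-01]]), 'ft_force': array([-0.65411086,  0.58889702,  0.12904565]), 'wrist_torque': array([ 0.04298348,  0.0388388 , -0.01688278]), 'grip_width': 0.08550095714203747}
scene [[477.8110663503358, 0.0, 281.9244019553722], [0.0, 477.8110663503358, 213.45505475910994], [0.0, 0.0, 1.0]] [1.24763975 0.01387064 0.89524618]
top [[521.3710482001414, 0.0, 288.52027763079366], [0.0, 521.3710482001414, 202.13056859573786], [0.0, 0.0, 1.0]] [ 0.46757523 -0.18106822  1.32893809]
```

View pics/top0.png

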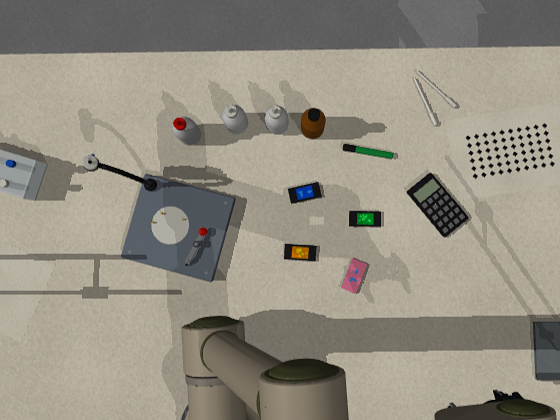

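View pics/scene0.png

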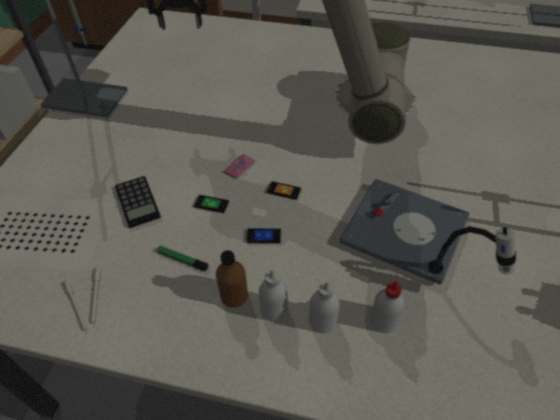

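The top view shows the blue mount at (305,192), the stage around (183,228) with white disc (170,225), red pad (203,231), and clip tip near (188,262). The amber mount is at (300,252), green at (366,218) and the pink decoy at (355,275). The scene view agrees: blue is at (264,236), nearest the bottles.

```bash
cat > m.py <<'E'
from h import *
def at(n,uv,z):
    K,R,t=cam(n);uv=np.atleast_2d(uv);r=np.c_[uv,np.ones(len(uv))]@np.linalg.inv(K).T@R;c=-R.T@t
    return c+r*((z-c[2])/r[:,2])[:,None]
E
python3 - <<'E'
from m import *
f=np.load('top0.npz');im,d=f['im'],f['d'];P=cloud('top',d);hsv=cv2.cvtColor(im,cv2.COLOR_RGB2HSV)
# stage top height
blk=P[255:262,150:172].reshape(-1,3);print('stage z',np.median(blk[:,2]), 'desk z',np.median(P[225:235,260:280,2]))
zs=np.median(blk[:,2])
roi=np.zeros(d.shape,bool);roi[195:255,140:200]=1
m=((im.min(2)>120)&roi).astype('u1');n,l,st,c=cv2.connectedComponentsWithStats(m);k=1+np.argmax(st[1:,4])
cs=cv2.findContours((l==k).astype('u1'),0,1)[0][0];hull=cv2.convexHull(cs)
X=at('top',hull[:,0].astype(float),zs)[:,:2].astype('f4');print('disc',cv2.minEnclosingCircle(X),cv2.fitEllipse(X))
# stage outline
pl=((P[...,2]>zs-.006)&(P[...,2]<zs+.006)).astype('u1');pl[:,:110]=0;pl[:,260:]=0;pl[:160]=0;pl[300:]=0
n,l,st,c=cv2.connectedComponentsWithStats(pl);k=1+np.argmax(st[1:,4]);cs=max(cv2.findContours((l==k).astype('u1'),0,1)[0],key=cv2.contourArea)
X=at('top',cs[:,0].astype(float),zs)[:,:2].astype('f4');print('stage',cv2.minAreaRect(X))
# red pad
r=(hsv[...,1]>150)&((hsv[...,0]<8)|(hsv[...,0]>172))&roi|False
roi2=np.zeros(d.shape,bool);roi2[220:245,190:220]=1
r=(hsv[...,1]>150)&((hsv[...,0]<8)|(hsv[...,0]>172))&roi2;v,u=np.nonzero(r);print('pad',r.sum(),at('top',[[u.mean(),v.mean()]],zs+.019),np.median(P[r],0))
# blue
roi3=np.zeros(d.shape,bool);roi3[170:215,275:335]=1
zb=.008
m=(((hsv[...,2]<55)|((hsv[...,0]>100)&(hsv[...,0]<130)&(hsv[...,1]>130)))&roi3).astype('u1')
n,l,st,c=cv2.connectedComponentsWithStats(m);k=1+np.argmax(st[1:,4]);v,u=np.nonzero(l==k);X=at('top',np.c_[u,v].astype(float),zb)[:,:2].astype('f4');print('blue',cv2.minAreaRect(X),X.mean(0),len(u))
b=((hsv[...,0]>100)&(hsv[...,0]<130)&(hsv[...,1]>130)&roi3);v,u=np.nonzero(b);X=at('top',np.c_[u,v].astype(float),zb)[:,:2].astype('f4');print('win',cv2.minAreaRect(X),X.mean(0))
# ortho views
def ortho(x0,x1,y0,y1,z,s,mm=.0005):
    xs=np.arange(x1,x0,-mm);ys=np.arange(y1,y0,-mm);g=np.stack(np.meshgrid(xs,ys,indexing='ij'),-1);g=np.dstack([g,np.full(g.shape[:2],z)])
    p=proj('top',g).astype('f4');return cv2.remap(im,p[...,0],p[...,1],cv2.INTER_CUBIC)
a=ortho(.27,.56,-.07,.28,zs,1,.0005);cv2.imwrite('pics/o1.png',a[...,::-1]);print(a.shape)
E
```

```text
stage z 0.027850252306377138 desk z 0.0003666632826364347
disc ((0.5147818326950073, 0.14318886399269104), 0.04795786365866661) ((0.5148203372955322, 0.14303961396217346), (0.09430361539125443, 0.09500354528427124), 112.70852661132812)
stage ((0.5084642171859741, 0.12199755012989044), (0.2394021600484848, 0.21899551153182983), 74.47452545166016)
pad 55 [[0.49783906 0.05654727 0.04685025]] [0.49837412 0.05724392 0.04637373]
blue ((0.5950323343276978, -0.1960400640964508), (0.03878996521234512, 0.07949928194284439), 12.068320274353027) [ 0.595283   -0.19598635] 468
win ((0.5961514115333557, -0.19537042081356049), (0.0318792499601841, 0.043335217982530594), 12.005640029907227) [ 0.5961849 -0.1953131]
(581, 700, 3)
```

View pics/o1.png

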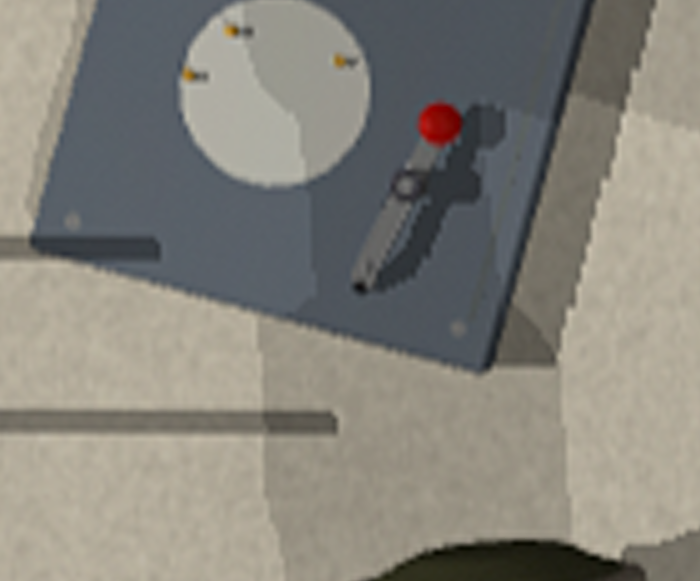

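Stage yaw is about -15.5°, home (0.515, 0.143), stage top z 0.028 and clip swivel about 2.9. The blue mount is at (0.595, -0.196) with its x axis at 12°. Next I move above the mount.

```bash
R='x'; 
python3 -m handwheel '[[[0.0346,-0.0133,0,0],[0.0346,-0.0133,0,0],[0.0346,-0.0133,0,0],[0.0346,-0.0133,0,0],[0.0346,-0.0133,0,0]]]' 65 30
python3 -m handwheel '[[[0.0346,-0.0133,0,0],[0.0346,-0.0133,0,0],[0.0346,-0.0133,0,0],[0.0346,-0.0133,0,0],[0.0346,-0.0133,0,0]]]'
python3 -m handwheel '[[[0.0346,-0.0133,0,0],[0.0346,-0.0133,0,0],[0.0346,-0.0133,0,0],[0.0346,-0.0133,0,0],[0.0346,-0.0133,0,0]]]'
python3 -m handwheel '[[[0,0,0.01,-0.116],[0,0,0.01,-0.116],[0,0,0.01,-0.116],[0,0,0.01,-0.116],[0,0,0.01,-0.116]]]'
python3 -m handwheel '[[[0,0,0.01,-0.116],[0,0,0.01,-0.116],[0,0,0.01,-0.116],[0,0,0.01,-0.116],[0,0,0.01,-0.116]]]'
python3 -m handwheel '[[[0,0,0.01,-0.116],[0,0,0.01,-0.116],[0,0,0.01,-0.116],[0,0,0,0],[0,0,0,0]]]'
cat > plan.py <<'E'
from m import *
import sys
def plan(x,y,z,yawy):
    s=env.observe();R=s['tool_rot'];p=s['position'];d=R.T@(np.array([x,y,z])-p);a=np.degrees(np.arctan2(R[1,1],R[0,1]))
    dr=(yawy-a+180)%360-180
    print('t',s['time_s'],'p',p.round(4),'yawy',a.round(2),'shift tool',d.round(4),'roll',np.radians(-dr).round(4),'f',s['ft_force'].round(2),'w',round(s['grip_width'],4),'tilt',np.degrees(np.arccos(-R[2,2])).round(2),'q',s['q'].round(0))
if __name__=='__main__': plan(*map(float,sys.argv[1:]))
E
python3 plan.py .5952 -.1958 .03 12.05
```

```text
time_s: 0.52
position: [0.2987, -0.417, 0.2481]
tool_rot: [[0.963, 0.271, -0.0], [0.271, -0.963, 0.001], [-0.0, -0.001, -1.0]]
ft_force: [0.1, -1.0, -0.2]
grip_width: 0.0556
time_s: 0.93
position: [0.4473, -0.3059, 0.2481]
tool_rot: [[0.962, 0.271, -0.0], [0.271, -0.962, 0.0], [-0.0, -0.001, -1.0]]
ft_force: [0.2, -0.4, -0.2]
grip_width: 0.0556
time_s: 1.35
position: [0.5958, -0.195, 0.2479]
tool_rot: [[0.962, 0.271, -0.001], [0.271, -0.962, 0.0], [-0.001, -0.001, -1.0]]
ft_force: [0.3, -0.3, -0.1]
grip_width: 0.0557
time_s: 1.77
position: [0.5945, -0.1963, 0.1974]
tool_rot: [[0.652, 0.758, -0.001], [0.758, -0.652, 0.0], [-0.0, -0.001, -1.0]]
ft_force: [0.9, -0.3, -0.2]
grip_width: 0.0554
time_s: 2.18
position: [0.5945, -0.1964, 0.1474]
tool_rot: [[0.13, 0.992, -0.001], [0.992, -0.13, 0.0], [0.0, -0.001, -1.0]]
ft_force: [0.3, -0.5, 0.3]
grip_width: 0.0552
time_s: 2.6
position: [0.5944, -0.1964, 0.1179]
tool_rot: [[-0.207, 0.978, -0.001], [0.978, 0.207, 0.001], [0.001, -0.001, -1.0]]
ft_force: [-0.4, 0.8, 0.4]
grip_width: 0.0555
t 2.6 p [ 0.5944 -0.1964  0.1179] yawy 11.95 shift tool [0.0003 0.001  0.0879] roll -0.0018 f [-0.39  0.77  0.37] w 0.0555 tilt 0.08 q [-29.  36.  72.   0.  72. -41.]
```

```bash
cd .;
python3 -m handwheel '[[[0,0.001,0.03,0],[0,0,0.03,0],[0,0,0.02,0],[0,0,0.008,0],[0,0,0,0]]]' | grep -E 'pos|ft'
python3 -m handwheel '[[[0,0,0.004,0],[0,0,0.004,0],[0,0,0.002,0],[0,0,0,0],[0,0,0,0]]]' | grep -E 'pos|ft'
python3 plan.py .5952 -.1958 .016 12.05
```

```text
position: [0.5952, -0.1961, 0.0292]
ft_force: [-0.1, 0.4, 0.5]
position: [0.5958, -0.1964, 0.0209]
ft_force: [0.5, 1.0, -0.9]
t 3.4333 p [ 0.5958 -0.1964  0.0209] yawy 12.13 shift tool [ 0.0007 -0.0005  0.0049] roll 0.0014 f [ 0.46  0.96 -0.85] w 0.0553 tilt 0.05 q [-29.  43.  77.  -0.  60. -41.]
```

```bash
cd .;
python3 -m handwheel '[[[0,0,0.002,0],[0,0,0,0],[0,0,0,0]]]' | grep -E 'pos|ft'
python3 -m handwheel '[[[0,0,0.002,0],[0,0,0,0],[0,0,0,0]]]' | grep -E 'pos|ft'
```

```text
position: [0.5956, -0.1963, 0.0184]
ft_force: [-0.3, 0.8, 0.4]
position: [0.5956, -0.1963, 0.0162]
ft_force: [0.6, -0.1, 0.2]
```

Close on the mount.

```bash
cd .;
python3 -m handwheel '[[[0,0,0,0],[0,0,0,0],[0,0,0,0],[0,0,0,0],[0,0,0,0]]]' 30 30 | grep -E 'pos|ft|grip'
python3 -m handwheel '[[[0,0,0,0],[0,0,0,0],[0,0,0,0],[0,0,0,0],[0,0,0,0]]]' | grep -E 'pos|ft|grip'
python3 -m handwheel '[[[0,0,-0.01,0],[0,0,-0.02,0],[0,0,-0.02,0],[0,0,-0.015,0],[0,0,0,0]]]' | grep -E 'pos|ft|grip'
python3 plan.py .515 .143 .1 -15.5
python3 - <<'E'
from h import *
im,d=env.get_image('scene');a=im[150:300,180:330];cv2.imwrite('pics/s1.png',cv2.resize(a,None,fx=4,fy=4,interpolation=2)[...,::-1])
E
```

```text
position: [0.5957, -0.1964, 0.0166]
ft_force: [0.6, -0.3, 2.9]
grip_width: 0.0392
position: [0.5957, -0.1964, 0.0166]
ft_force: [-0.3, -0.1, 4.9]
grip_width: 0.0389
position: [0.5967, -0.1968, 0.0847]
ft_force: [0.8, -0.8, -0.2]
grip_width: 0.0391
t 5.1833 p [ 0.5967 -0.1968  0.0847] yawy 12.15 shift tool [ 0.3493 -0.0082 -0.0165] roll 0.4826 f [ 0.75 -0.82 -0.23] w 0.0391 tilt 0.29 q [-29.  38.  74.   0.  67. -41.]
```

View pics/s1.png

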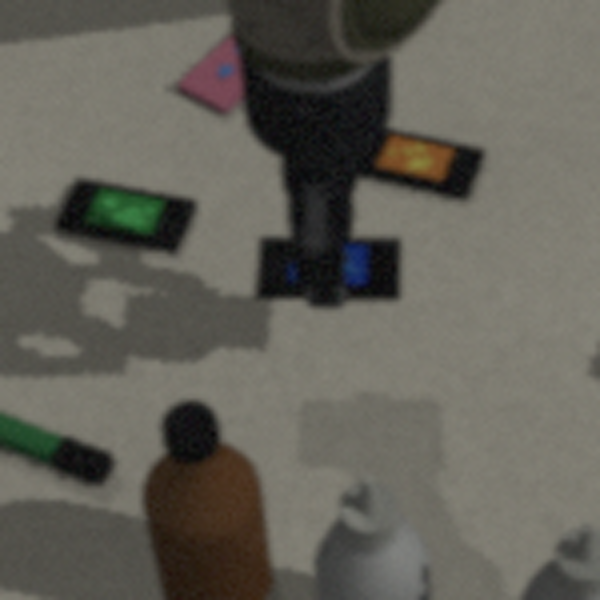

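The mount is gripped level and near its centre, at (325,270) in the crop, and nothing else has moved.

```bash
cd .;
python3 -m handwheel '[[[0.02,-0.002,-0.01,0],[0.035,-0.002,-0.006,0],[0.0384,-0.0021,0,0],[0.0384,-0.0021,0,0],[0.0384,-0.0021,0,0]]]' | grep -E 'pos|ft|grip'
python3 -m handwheel '[[[0.0384,-0.0021,0,0],[0.0384,-0.0021,0,0],[0.0384,-0.0021,0,0],[0.035,-0.002,0,0],[0.025,-0.001,0,0]]]' | grep -E 'pos|ft|grip'
python3 -m handwheel '[[[0,0,0,0.0965],[0,0,0,0.0965],[0,0,0,0.0965],[0,0,0,0.0965],[0,0,0,0.0965]]]' | grep -E 'pos|ft|grip'
python3 -m handwheel '[[[0,0,0,0],[0,0,0,0]]]' | grep -E 'pos|ft|grip'
python3 plan.py .505 .1375 .056 -15.5
```

```text
position: [0.5483, -0.0305, 0.0962]
ft_force: [1.2, 0.7, -0.2]
grip_width: 0.039
position: [0.5017, 0.1398, 0.0962]
ft_force: [0.9, 0.9, 0.3]
grip_width: 0.039
position: [0.503, 0.1373, 0.0962]
ft_force: [-0.8, 0.8, -0.8]
grip_width: 0.0389
position: [0.5033, 0.1372, 0.0965]
ft_force: [-0.2, 0.2, -0.3]
grip_width: 0.0391
t 6.65 p [0.5033 0.1372 0.0965] yawy -15.34 shift tool [0.0008 0.0017 0.0405] roll 0.0028 f [-0.21  0.19 -0.27] w 0.0391 tilt 0.11 q [ 2. 29. 92.  0. 60. 18.]
```

```bash
cd .;
python3 -m handwheel '[[[0.001,0.0015,0.02,0.003],[0,0,0.014,0],[0,0,0.006,0],[0,0,0,0],[0,0,0,0]]]' | grep -E 'pos|ft|grip'
python3 -m handwheel '[[[0,0,0.003,0],[0,0,0.003,0],[0,0,0.002,0],[0,0,0,0],[0,0,0,0]]]' | grep -E 'pos|ft|grip'
python3 -m handwheel '[[[0,0,0.001,0],[0,0,0,0],[0,0,0,0]]]' | grep -E 'pos|ft|grip'
python3 - <<'E'
from m import *
for i,n in enumerate(('top','scene')):
    im,d=env.get_image(n);u,v=(175,225) if i==0 else (405,225)
    a=im[v-48:v+48,u-62:u+62];cv2.imwrite(f'pics/{n}2.png',cv2.resize(a,None,fx=6,fy=6,interpolation=2)[...,::-1])
E
```

```text
position: [0.5055, 0.1378, 0.0574]
ft_force: [-0.0, -0.0, -1.0]
grip_width: 0.0389
position: [0.5055, 0.1378, 0.0494]
ft_force: [0.7, 0.2, -0.1]
grip_width: 0.0393
position: [0.5055, 0.1378, 0.0484]
ft_force: [-0.6, 0.1, -1.0]
grip_width: 0.039
```

View pics/scene2.png

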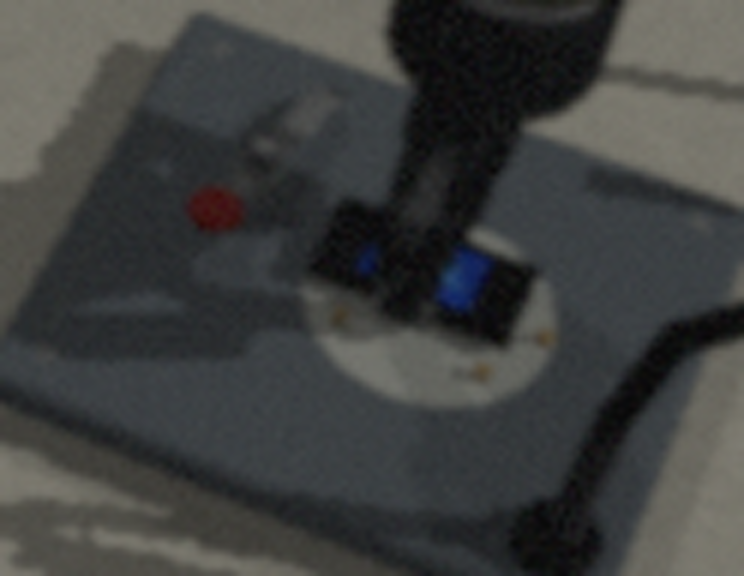

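The mount hangs clear of all three pins, which are at (340,318), (480,372) and (543,338). I lower it by feel.

```bash
cd .;
for i in 1 2; do :; done
python3 -m handwheel '[[[0,0,0.002,0],[0,0,0,0],[0,0,0,0]]]' | grep -E 'pos|ft'
python3 -m handwheel '[[[0,0,0.001,0],[0,0,0,0],[0,0,0,0]]]' | grep -E 'pos|ft'
python3 -m handwheel '[[[0,0,0.001,0],[0,0,0,0],[0,0,0,0]]]' | grep -E 'pos|ft'
```

```text
position: [0.5054, 0.1378, 0.0462]
ft_force: [0.3, 0.4, -0.5]
position: [0.5055, 0.1378, 0.0453]
ft_force: [0.4, -0.2, -0.7]
position: [0.5054, 0.1378, 0.0443]
ft_force: [-0.2, -0.5, -0.0]
```

```bash
cd .;
python3 -m handwheel '[[[0,0,0.0005,0],[0,0,0,0],[0,0,0,0]]]' | grep -E 'pos|ft'
python3 -m handwheel '[[[0,0,0.0005,0],[0,0,0,0],[0,0,0,0]]]' | grep -E 'pos|ft'
```

```text
position: [0.5055, 0.1378, 0.0441]
ft_force: [-1.0, 0.1, 2.4]
position: [0.5055, 0.1378, 0.044]
ft_force: [-2.2, -0.7, 9.0]
```

```bash
cd .;
python3 -m handwheel '[[[0,0,-0.0005,0],[0,0,0,0],[0,0,0,0]]]' | grep -E 'pos|ft'
python3 -m handwheel '[[[0.002,0,0,0],[0.002,0,0,0],[0.001,0,0,0],[0,0,0,0],[0,0,0,0]]]' | grep -E 'pos|ft'
python3 -m handwheel '[[[0.001,0,0,0],[0,0,0,0],[0,0,0,0]]]' | grep -E 'pos|ft'
python3 plan.py .515 .1431 .044 -15.5
```

```text
position: [0.5056, 0.1378, 0.044]
ft_force: [-1.0, 0.0, 6.4]
position: [0.5071, 0.1424, 0.044]
ft_force: [-0.4, -2.1, 5.5]
position: [0.5073, 0.1432, 0.044]
ft_force: [-1.1, -2.4, 5.2]
t 10.0 p [0.5073 0.1432 0.044 ] yawy -15.66 shift tool [0.0019 0.0074 0.    ] roll -0.0028 f [-1.08 -2.45  5.22] w 0.0391 tilt 0.05 q [ 3. 33. 94. -0. 53. 19.]
```

```bash
cd .;
python3 -m handwheel '[[[0.0007,0,-0.0003,0],[0,0,0,0],[0,0,0,0]]]' | grep -E 'pos|ft'
python3 -m handwheel '[[[0.0007,0,0,0],[0,0,0,0],[0,0,0,0]]]' | grep -E 'pos|ft'
python3 -m handwheel '[[[0.0007,0,0,0],[0,0,0,0],[0,0,0,0]]]' | grep -E 'pos|ft'
```

```text
position: [0.5074, 0.1442, 0.044]
ft_force: [0.3, -0.8, 1.2]
position: [0.5075, 0.1448, 0.0441]
ft_force: [0.3, -3.2, 1.7]
position: [0.5075, 0.1449, 0.044]
ft_force: [-1.3, -7.1, 2.1]
```

```bash
cd .;
python3 -m handwheel '[[[-0.0004,0.002,0,0],[0,0.002,0,0],[0,0.001,0,0],[0,0,0,0],[0,0,0,0]]]' | grep -E 'pos|ft'
python3 -m handwheel '[[[0,0.001,0,0],[0,0,0,0],[0,0,0,0]]]' | grep -E 'pos|ft'
python3 -m handwheel '[[[0,0.0007,0,0],[0,0,0,0],[0,0,0,0]]]' | grep -E 'pos|ft'
python3 plan.py .515 .1431 .044 -15.5
```

```text
position: [0.5096, 0.1442, 0.044]
ft_force: [-11.6, -2.4, 11.0]
position: [0.5105, 0.1439, 0.044]
ft_force: [-12.2, -2.0, 9.8]
position: [0.511, 0.1438, 0.044]
ft_force: [-11.8, -1.3, 11.9]
t 11.6667 p [0.511  0.1438 0.044 ] yawy -15.63 shift tool [ 0.0004  0.004  -0.    ] roll -0.0022 f [-11.81  -1.34  11.87] w 0.0393 tilt 0.4 q [ 3. 34. 93.  0. 54. 19.]
```

```bash
cd .;
python3 -m handwheel '[[[0,0,-0.0007,0],[0,0,0,0],[0,0,0,0]]]' | grep -E 'pos|ft'
python3 -m handwheel '[[[0,0,-0.0005,0],[0,0,0,0],[0,0,0,0]]]' | grep -E 'pos|ft'
python3 plan.py .515 .1431 .044 -15.5
python3 - <<'E'
from m import *
for i,n in enumerate(('top','scene')):
    im,d=env.get_image(n);u,v=(175,225) if i==0 else (405,225)
    a=im[v-48:v+48,u-62:u+62];cv2.imwrite(f'pics/{n}3.png',cv2.resize(a,None,fx=6,fy=6,interpolation=2)[...,::-1])
E
```

```text
position: [0.5125, 0.1434, 0.0442]
ft_force: [-3.6, -1.7, 0.3]
position: [0.5127, 0.1433, 0.0447]
ft_force: [-5.9, -3.6, -0.7]
t 12.1667 p [0.5127 0.1433 0.0447] yawy -15.64 shift tool [0.0004 0.0022 0.0007] roll -0.0025 f [-5.86 -3.61 -0.69] w 0.0387 tilt 0.2 q [ 3. 34. 93. -0. 54. 19.]
```

View pics/scene3.png

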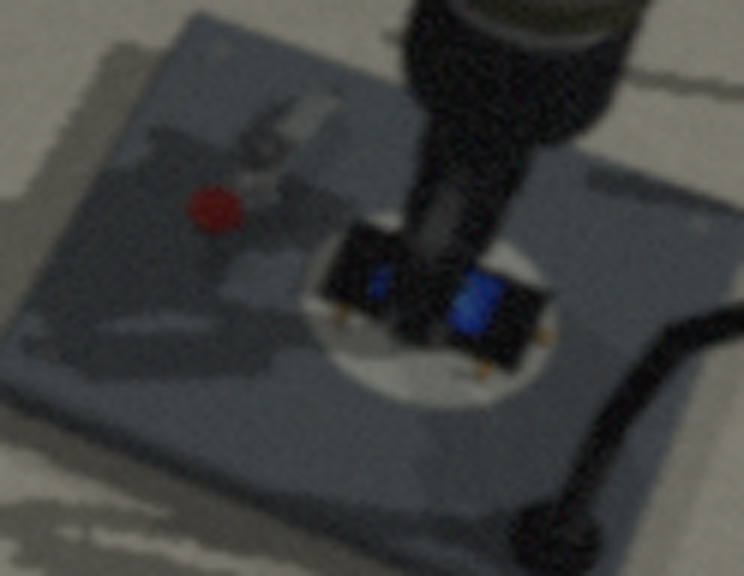

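```bash
cd .;
python3 -m handwheel '[[[0,0.0005,0,0],[0,0,0,0],[0,0,0,0]]]' | grep -E 'pos|ft'
python3 -m handwheel '[[[0,0.0005,0,0],[0,0,0,0],[0,0,0,0]]]' | grep -E 'pos|ft'
python3 plan.py .515 .1431 .044 -15.5
```

```text
position: [0.5134, 0.1431, 0.0448]
ft_force: [-3.8, -4.6, -1.0]
position: [0.5139, 0.143, 0.0448]
ft_force: [-4.0, -2.7, -0.2]
t 12.7667 p [0.5139 0.143  0.0448] yawy -15.65 shift tool [0.0004 0.001  0.0008] roll -0.0026 f [-3.95 -2.67 -0.24] w 0.0388 tilt 0.17 q [ 3. 34. 92. -0. 54. 18.]
```

```bash
cd .;
python3 -m handwheel '[[[0,0.0005,0,0],[0,0,0,0],[0,0,0,0]]]' | grep -E 'pos|ft'
python3 -m handwheel '[[[0,0.0005,0,0],[0,0,0,0],[0,0,0,0]]]' | grep -E 'pos|ft'
python3 -m handwheel '[[[0,0.0005,0,0],[0,0,0,0],[0,0,0,0]]]' | grep -E 'pos|ft'
```

```text
position: [0.5144, 0.1429, 0.0448]
ft_force: [-3.9, -3.9, -0.3]
position: [0.5149, 0.1427, 0.0448]
ft_force: [-3.7, -4.0, -0.9]
position: [0.5154, 0.1426, 0.0448]
ft_force: [-3.0, -4.0, -0.2]
```

```bash
cd .;
python3 -m handwheel '[[[0,0.0005,0,0],[0,0,0,0],[0,0,0,0]]]' | grep -E 'pos|ft'
python3 -m handwheel '[[[0,0.0005,0,0],[0,0,0,0],[0,0,0,0]]]' | grep -E 'pos|ft'
python3 plan.py .515 .1431 .044 -15.5
```

```text
position: [0.5159, 0.1425, 0.0448]
ft_force: [-3.4, -2.8, -0.3]
position: [0.5162, 0.1424, 0.0448]
ft_force: [-4.2, -3.1, -0.6]
t 14.0167 p [0.5162 0.1424 0.0448] yawy -15.65 shift tool [ 0.0004 -0.0013  0.0008] roll -0.0026 f [-4.19 -3.06 -0.57] w 0.039 tilt 0.19 q [ 3. 34. 92. -0. 54. 18.]
```

```bash
cd .;
python3 -m handwheel '[[[0,0.0005,0,0],[0,0,0,0],[0,0,0,0]]]' | grep -E 'pos|ft'
python3 -m handwheel '[[[0,0.0005,0,0],[0,0,0,0],[0,0,0,0]]]' | grep -E 'pos|ft'
python3 plan.py .515 .1431 .044 -15.5
```

```text
position: [0.5162, 0.1424, 0.0447]
ft_force: [-5.8, -3.4, 0.8]
position: [0.5163, 0.1423, 0.0447]
ft_force: [-8.0, -2.3, 1.7]
t 14.5167 p [0.5163 0.1423 0.0447] yawy -15.64 shift tool [ 0.0004 -0.0015  0.0007] roll -0.0025 f [-8.01 -2.35  1.69] w 0.0391 tilt 0.3 q [ 3. 34. 92.  0. 54. 18.]
```

```bash
cd .;
python3 -m handwheel '[[[0,-0.0006,0.0006,0],[0,0,0,0],[0,0,0,0]]]' | grep -E 'pos|ft'
python3 -m handwheel '[[[0,0,0,0],[0,0,0,0],[0,0,0,0],[0,0,0,0]]]' 62 | grep -E 'pos|ft|grip'
python3 plan.py .5163 .1423 .044 -15.5
```

```text
position: [0.5162, 0.1424, 0.0443]
ft_force: [-6.4, -2.8, 2.5]
position: [0.5181, 0.1425, 0.0448]
ft_force: [0.3, -0.0, 0.9]
grip_width: 0.0531
t 15.1 p [0.5181 0.1425 0.0448] yawy -15.67 shift tool [-0.0007 -0.0017  0.0008] roll -0.003 f [ 0.27 -0.03  0.9 ] w 0.0531 tilt 0.05 q [ 3. 34. 92.  0. 54. 18.]
```

The mount touches the pins and is released. I rise, move aside, close the fingers and look.

```bash
cd .;
python3 -m handwheel '[[[0,-0.0008,-0.003,0],[0,0,-0.012,0],[0,0,-0.03,0],[0,0,-0.038,0],[0,0,-0.038,0]]]' | grep -E 'pos|ft'
python3 -m handwheel '[[[-0.038,-0.003,0,0],[-0.038,-0.003,0,0],[-0.038,-0.003,0,0],[-0.038,-0.003,0,0],[-0.038,-0.003,0,0]]]' 0 20| grep -E 'pos|ft'
python3 -m handwheel '[[[-0.02,-0.003,0,0],[0,0,0,0],[0,0,0,0]]]' | grep -E 'pos|ft|grip'
python3 - <<'E'
from m import *
import cv2
zs=.0275
im,d=env.get_image('top');np.savez('top4.npz',im=im,d=d);hsv=cv2.cvtColor(im,cv2.COLOR_RGB2HSV);P=cloud('top',d)
r=np.zeros(d.shape,bool);r[220:245,190:220]=1
r&=(hsv[...,1]>150)&((hsv[...,0]<8)|(hsv[...,0]>172));v,u=np.nonzero(r);print('pad',at('top',[[u.mean(),v.mean()]],zs+.019))
roi=np.zeros(d.shape,bool);roi[195:255,135:215]=1
b=((hsv[...,0]>100)&(hsv[...,0]<130)&(hsv[...,1]>170)&roi);v,u=np.nonzero(b);X=at('top',np.c_[u,v].astype(float),zs+.008)[:,:2].astype('f4');print('win',cv2.minAreaRect(X),X.mean(0))
g=((hsv[...,2]<50)&roi)|b
n,l,st,c=cv2.connectedComponentsWithStats(g.astype('u1'));k=1+np.argmax(st[1:,4]);v,u=np.nonzero(l==k);X=at('top',np.c_[u,v].astype(float),zs+.008)[:,:2].astype('f4');print('mount',cv2.minAreaRect(X),X.mean(0),'z',np.median(P[l==k][:,2]))
a=im[180:276,120:244];cv2.imwrite('pics/top4.png',cv2.resize(a,None,fx=6,fy=6,interpolation=2)[...,::-1])
E
python3 plan.py .4978 .0565 .09 -15.5
```

```text
position: [0.5165, 0.1426, 0.1671]
ft_force: [0.3, 0.7, 0.8]
position: [0.4504, -0.0375, 0.1661]
ft_force: [-0.1, 0.1, 0.2]
position: [0.4428, -0.0554, 0.1661]
ft_force: [-0.2, 0.4, 0.3]
grip_width: -0.0001
pad [[0.5033697  0.06441366 0.0465    ]]
win ((0.5153162479400635, 0.1426992565393448), (0.042516760528087616, 0.03024541772902012), 74.47297668457031) [0.5153282  0.14272025]
mount ((0.5151715278625488, 0.14169225096702576), (0.07984509319067001, 0.037454452365636826), 74.47905731201172) [0.51521915 0.141767  ] z 0.03534721421024077
t 16.2333 p [ 0.4431 -0.0546  0.166 ] yawy -15.72 shift tool [0.1218 0.0225 0.076 ] roll -0.0038 f [-1.22  0.79  0.62] w -0.0001 tilt 0.04 q [-22.  17.  98.   0.  66.  -7.]
```

View pics/top4.png

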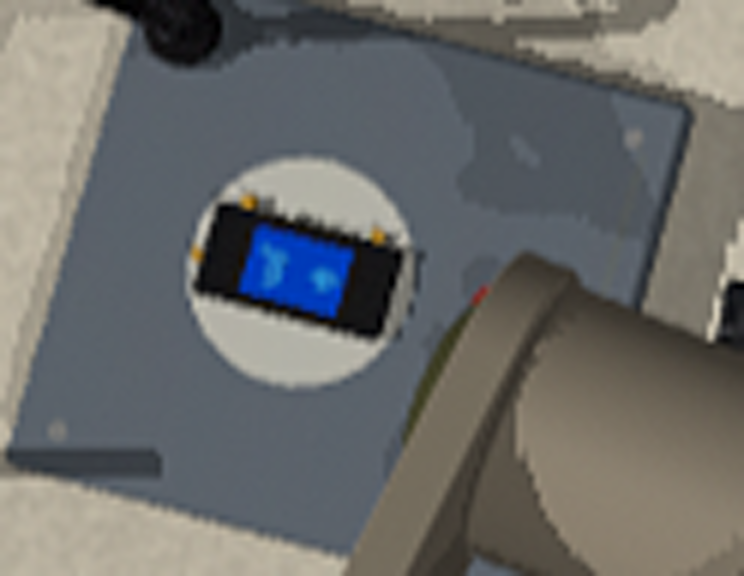

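The mount sits square on the disc against all three pins, at (198,255), (248,203) and (378,237) in the crop. Next is the pad.

```bash
cd .;
python3 -m handwheel '[[[0.02,0.004,0,0],[0.035,0.006,0.01,0],[0.035,0.006,0.02,0],[0.02,0.004,0.03,0],[0.012,0.0025,0.02,0]]]' | grep -E 'pos|ft'
python3 -m handwheel '[[[0,0,0.005,0],[0,0,0,0],[0,0,0,0],[0,0,0,0]]]' | grep -E 'pos|ft'
python3 plan.py .498 .0567 .07 -15.5
```

```text
position: [0.4979, 0.0603, 0.0839]
ft_force: [-0.3, -0.4, -1.0]
position: [0.498, 0.0562, 0.082]
ft_force: [0.0, -1.7, 0.6]
t 16.9833 p [0.498  0.0562 0.082 ] yawy -15.69 shift tool [ 0.0005 -0.0002  0.012 ] roll -0.0034 f [ 0.02 -1.67  0.56] w 0.0002 tilt 0.12 q [-7. 28. 96. -0. 56.  9.]
```

```bash
cd .;
python3 -m handwheel '[[[0.0005,0,0.005,0],[0,0,0.004,0],[0,0,0.002,0],[0,0,0,0],[0,0,0,0]]]' | grep -E 'pos|ft'
python3 - <<'E'
from m import *
im,d=env.get_image('scene');u,v=385,215
a=cv2.convertScaleAbs(im[v-40:v+40,u-50:u+50],alpha=1.6);cv2.imwrite('pics/scene5.png',cv2.resize(a,None,fx=7,fy=7,interpolation=2)[...,::-1])
E
```

```text
position: [0.4977, 0.057, 0.0697]
ft_force: [0.0, -0.2, -0.3]
```

View pics/scene5.png

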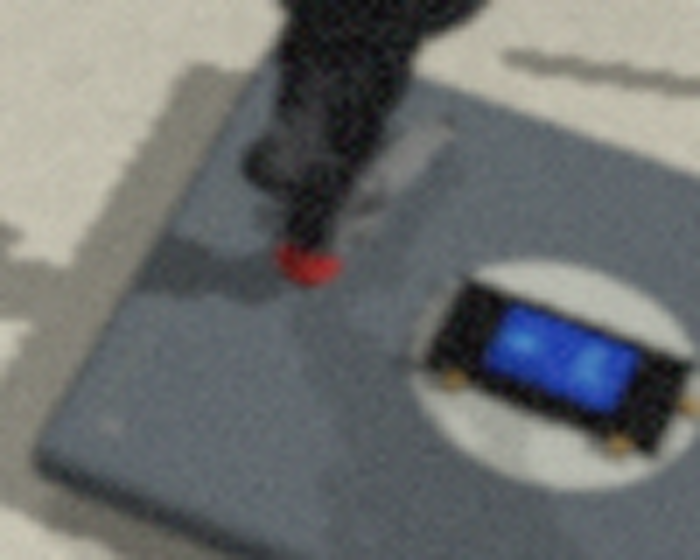

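The fingertips at (308,240) are centred over the red pad at (308,265), and the mount still sits against its pins. Next I press in small steps.

```bash
cd .;
python3 -m handwheel '[[[0,0,0.001,0],[0,0,0,0],[0,0,0,0]]]' | grep -E 'pos|ft'
python3 -m handwheel '[[[0,0,0.001,0],[0,0,0,0],[0,0,0,0]]]' | grep -E 'pos|ft'
python3 -m handwheel '[[[0,0,0.001,0],[0,0,0,0],[0,0,0,0]]]' | grep -E 'pos|ft'
```

```text
position: [0.4977, 0.0571, 0.0687]
ft_force: [0.6, 0.4, -0.8]
position: [0.4977, 0.0571, 0.0677]
ft_force: [-0.5, -0.2, -0.3]
position: [0.4977, 0.0571, 0.0667]
ft_force: [0.3, 0.2, -0.1]
```

```bash
cd .;
python3 -m handwheel '[[[0,0,0.001,0],[0,0,0,0],[0,0,0,0]]]' | grep -E 'pos|ft'
python3 -m handwheel '[[[0,0,0.001,0],[0,0,0,0],[0,0,0,0]]]' | grep -E 'pos|ft'
python3 -m handwheel '[[[0,0,0.001,0],[0,0,0,0],[0,0,0,0]]]' | grep -E 'pos|ft'
```

```text
position: [0.4977, 0.0571, 0.0657]
ft_force: [0.5, 0.2, 0.4]
position: [0.4977, 0.0571, 0.0647]
ft_force: [0.0, -0.0, 0.4]
position: [0.4978, 0.0571, 0.064]
ft_force: [-1.2, 0.6, 5.0]
```

```bash
cd .;
python3 -m handwheel '[[[0,0,0.001,0],[0,0,0,0],[0,0,0.001,0],[0,0,0,0],[0,0,0,0]]]' | grep -E 'pos|ft'
python3 -m handwheel '[[[0,0,0.001,0],[0,0,0,0],[0,0,0,0]]]' | grep -E 'pos|ft'
python3 -m handwheel '[[[0,0,0.001,0],[0,0,0,0],[0,0,0,0]]]' | grep -E 'pos|ft'
```

```text
position: [0.498, 0.057, 0.0619]
ft_force: [1.2, 0.4, 5.6]
position: [0.4981, 0.057, 0.061]
ft_force: [-0.9, -1.8, 6.2]
position: [0.4981, 0.057, 0.06]
ft_force: [0.1, -1.2, 6.5]
```

```bash
cd .;
python3 -m handwheel '[[[0,0,0.0007,0],[0,0,0,0],[0,0,0,0]]]' | grep -E 'pos|ft'
python3 -m handwheel '[[[0,0,0.0004,0],[0,0,0,0],[0,0,0,0]]]' | grep -E 'pos|ft'
python3 -m handwheel '[[[0,0,0.0003,0],[0,0,0,0],[0,0,0,0]]]' | grep -E 'pos|ft'
```

```text
position: [0.4982, 0.057, 0.0594]
ft_force: [-1.0, -0.9, 5.4]
position: [0.4982, 0.057, 0.059]
ft_force: [-0.2, -1.3, 6.7]
position: [0.4982, 0.057, 0.0587]
ft_force: [-0.5, -0.5, 8.1]
```

```bash
cd .;
python3 -m handwheel '[[[0,0,0.0002,0],[0,0,0,0],[0,0,0,0]]]' | grep -E 'pos|ft'
python3 -m handwheel '[[[0,0,0.0002,0],[0,0,0,0],[0,0,0,0]]]' | grep -E 'pos|ft'
```

```text
position: [0.4982, 0.057, 0.0585]
ft_force: [-0.6, -0.9, 6.9]
position: [0.4982, 0.057, 0.0584]
ft_force: [-1.3, -0.5, 7.5]
```

```bash
cd .;
python3 -m handwheel '[[[0,0,0.0002,0],[0,0,0,0],[0,0,0,0]]]' | grep -E 'pos|ft'
```

```text
position: [0.4982, 0.057, 0.0582]
ft_force: [0.4, -0.1, 6.9]
```

```bash
cd .;
python3 -m handwheel '[[[0,0,0.0002,0],[0,0,0,0],[0,0,0,0]]]' | grep -E 'pos|ft'
python3 -m handwheel '[[[0,0,0.0002,0],[0,0,0,0],[0,0,0,0]]]' | grep -E 'pos|ft'
```

```text
position: [0.4982, 0.057, 0.0581]
ft_force: [-0.6, -0.5, 9.2]
position: [0.4982, 0.057, 0.0581]
ft_force: [-1.0, -0.1, 11.0]
```

```bash
cd .
python3 - <<'E'
from m import *
f=[]
for i in range(6): env.get_image('top');f.append(env.observe()['ft_force'][2])
print(np.round(f,1))
E
```

```text
[11.1 10.8 11.  10.2 11.4 10.8]
```

Force is steady near 11 N on the hard stop. I compute the circular swing in tool axes (tool x = stage y, tool y = stage x).

```bash
cd .
python3 - <<'E'
from m import *
R=env.observe()['tool_rot'];c=np.array([.4683,.0726]);p=env.observe()['position'][:2];v=p-c;print(np.hypot(*v),np.degrees(np.arctan2(v[1],v[0])))
a0=np.arctan2(v[1],v[0]);a=np.linspace(a0,np.radians(228.1-360),31);r=np.linspace(np.hypot(*v),.034,31)
Q=c+np.c_[r*np.cos(a),r*np.sin(a)];D=np.diff(Q,axis=0);T=D@R[:2,:2]
for i,t in enumerate(T):print(i,t.round(4).tolist(),Q[i+1].round(4))
E
```

```text
0.033727817858118764 -27.453414833872433
0 [-0.002, -0.0005] [0.4972 0.0553]
1 [-0.002, -0.0006] [0.4961 0.0535]
2 [-0.0019, -0.0007] [0.4949 0.0519]
3 [-0.0019, -0.0008] [0.4936 0.0503]
4 [-0.0018, -0.0009] [0.4922 0.0488]
5 [-0.0018, -0.001] [0.4908 0.0474]
6 [-0.0017, -0.0012] [0.4892 0.046 ]
7 [-0.0016, -0.0013] [0.4875 0.0448]
8 [-0.0015, -0.0014] [0.4858 0.0437]
9 [-0.0015, -0.0014] [0.484  0.0427]
10 [-0.0014, -0.0015] [0.4822 0.0418]
11 [-0.0013, -0.0016] [0.4803 0.041 ]
12 [-0.0012, -0.0017] [0.4784 0.0403]
13 [-0.0011, -0.0018] [0.4764 0.0397]
14 [-0.001, -0.0018] [0.4744 0.0393]
15 [-0.0009, -0.0019] [0.4723 0.039 ]
16 [-0.0007, -0.0019] [0.4703 0.0388]
17 [-0.0006, -0.002] [0.4682 0.0387]
18 [-0.0005, -0.002] [0.4662 0.0388]
19 [-0.0004, -0.002] [0.4641 0.0389]
20 [-0.0003, -0.002] [0.4621 0.0393]
21 [-0.0001, -0.0021] [0.4601 0.0397]
22 [-0.0, -0.0021] [0.4581 0.0402]
23 [0.0001, -0.0021] [0.4561 0.0409]
24 [0.0002, -0.002] [0.4542 0.0417]
25 [0.0004, -0.002] [0.4524 0.0426]
26 [0.0005, -0.002] [0.4506 0.0436]
27 [0.0006, -0.002] [0.4488 0.0447]
28 [0.0007, -0.0019] [0.4472 0.046 ]
29 [0.0008, -0.0019] [0.4456 0.0473]
```

```bash
cd .;
python3 -m handwheel '[[[-0.002,-0.0005,0,0],[0,0,0,0],[0,0,0,0]]]' | grep -E 'pos|ft'
python3 -m handwheel '[[[-0.002,-0.0006,0,0],[0,0,0,0],[0,0,0,0]]]' | grep -E 'pos|ft'
```

```text
position: [0.4973, 0.0553, 0.0581]
ft_force: [-0.9, 0.2, 9.8]
position: [0.4962, 0.0536, 0.0581]
ft_force: [-0.3, 1.0, 10.7]
```

```bash
cd .;
python3 -m handwheel '[[[-0.0019,-0.0007,0,0],[-0.0019,-0.0008,0,0],[0,0,0,0],[0,0,0,0]]]' | grep -E 'pos|ft'
python3 -m handwheel '[[[-0.0018,-0.0009,0,0],[-0.0018,-0.001,0,0],[0,0,0,0]]]' | grep -E 'pos|ft'
python3 - <<'E'
from m import *
s=[]
for i in range(4): im,d=env.get_image('top');s.append(env.observe()['ft_force'])
print(np.mean(s,0).round(1))
im,d=env.get_image('scene');u,v=385,215
a=cv2.convertScaleAbs(im[v-40:v+40,u-50:u+50],alpha=1.6);cv2.imwrite('pics/scene6.png',cv2.resize(a,None,fx=7,fy=7,interpolation=2)[...,::-1])
E
```

```text
position: [0.4937, 0.0502, 0.0581]
ft_force: [-0.4, 0.5, 10.7]
position: [0.4909, 0.0473, 0.0581]
ft_force: [-1.1, 0.2, 10.5]
[-0.6  1.  10.2]
```

View pics/scene6.png

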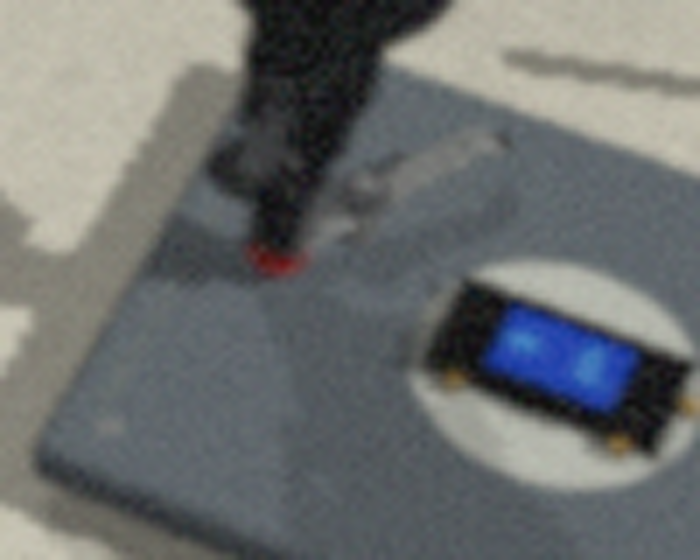

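The clip follows: the pad is at (277,260) and the tip has swung to (505,140). I continue.

```bash
cd .;
python3 -m handwheel '[[[-0.0017,-0.0012,0,0],[-0.0016,-0.0013,0,0],[-0.0015,-0.0014,0,0],[0,0,0,0]]]' | grep -E 'pos|ft'
python3 -m handwheel '[[[-0.0015,-0.0014,0,0],[-0.0014,-0.0015,0,0],[-0.0013,-0.0016,0,0],[0,0,0,0]]]' | grep -E 'pos|ft'
```

```text
position: [0.486, 0.0437, 0.0581]
ft_force: [-0.5, 0.3, 11.0]
position: [0.4805, 0.0409, 0.0581]
ft_force: [-0.3, 0.6, 10.1]
```

```bash
cd .;
python3 -m handwheel '[[[-0.0012,-0.0017,0,0],[-0.0011,-0.0018,0,0],[-0.001,-0.0018,0,0],[0,0,0,0],[0,0,0,0]]]' | grep -E 'pos|ft'
python3 -m handwheel '[[[-0.0009,-0.0019,0,0],[-0.0007,-0.0019,0,0],[-0.0006,-0.002,0,0],[0,0,0,0],[0,0,0,0]]]' | grep -E 'pos|ft'
```

```text
position: [0.4745, 0.0392, 0.0581]
ft_force: [0.3, 0.8, 9.9]
position: [0.4683, 0.0387, 0.058]
ft_force: [0.1, 0.5, 10.4]
```

```bash
cd .;
python3 -m handwheel '[[[-0.0005,-0.002,0,0],[-0.0004,-0.002,0,0],[-0.0003,-0.002,0,0],[0,0,0,0],[0,0,0,0]]]' | grep -E 'pos|ft'
python3 -m handwheel '[[[-0.0001,-0.0021,0,0],[0,-0.0021,0,0],[0,0,0,0],[0,0,0,0]]]' | grep -E 'pos|ft'
python3 - <<'E'
from m import *
s=[]
for i in range(4): im,d=env.get_image('scene');s.append(env.observe()['ft_force'])
print(np.mean(s,0).round(1));u,v=385,215
a=cv2.convertScaleAbs(im[v-40:v+40,u-50:u+50],alpha=1.6);cv2.imwrite('pics/scene7.png',cv2.resize(a,None,fx=7,fy=7,interpolation=2)[...,::-1])
E
```

```text
position: [0.4623, 0.0392, 0.0581]
ft_force: [-0.2, 1.5, 10.3]
position: [0.4584, 0.0403, 0.0581]
ft_force: [-0.1, 1.8, 10.4]
[ 0.6  2.1 11.3]
```

View pics/scene7.png

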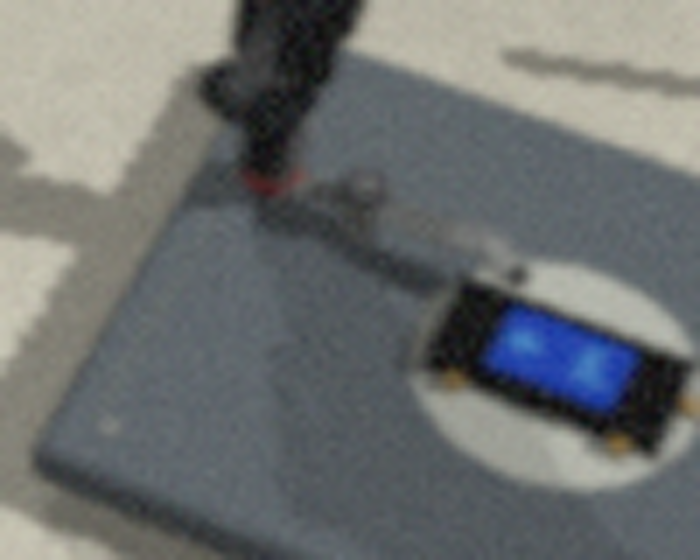

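The pad is at (270,183) and fully down; the raised tip at (515,272) is about to cross the mount's edge. I finish the arc.

```bash
cd .;
python3 -m handwheel '[[[0.0001,-0.0021,0,0],[0.0002,-0.002,0,0],[0,0,0,0],[0,0,0,0]]]' | grep -E 'pos|ft'
python3 -m handwheel '[[[0.0004,-0.002,0,0],[0.0005,-0.002,0,0],[0,0,0,0],[0,0,0,0]]]' | grep -E 'pos|ft'
```

```text
position: [0.4546, 0.0417, 0.0581]
ft_force: [1.3, 2.9, 10.1]
position: [0.4511, 0.0436, 0.0581]
ft_force: [1.3, 2.5, 10.1]
```

```bash
cd .;
python3 -m handwheel '[[[0.0006,-0.002,0,0],[0.0007,-0.0019,0,0],[0,0,0,0],[0,0,0,0]]]' | grep -E 'pos|ft'
python3 -m handwheel '[[[0.0008,-0.0019,0,0],[0,0,0,0],[0,0,0,0],[0,0,0,0]]]' | grep -E 'pos|ft'
python3 - <<'E'
from m import *
s=[]
for i in range(4): im,d=env.get_image('scene');s.append(env.observe()['ft_force'])
print(np.mean(s,0).round(1),env.observe()['time_s']);u,v=385,215
a=cv2.convertScaleAbs(im[v-40:v+40,u-50:u+50],alpha=1.6);cv2.imwrite('pics/scene8.png',cv2.resize(a,None,fx=7,fy=7,interpolation=2)[...,::-1])
E
```

```text
position: [0.4478, 0.0459, 0.0581]
ft_force: [1.6, 1.8, 10.4]
position: [0.4464, 0.0472, 0.0581]
ft_force: [3.1, 2.2, 8.6]
[2.9 2.4 9.6] 27.4833
```

View pics/scene8.png

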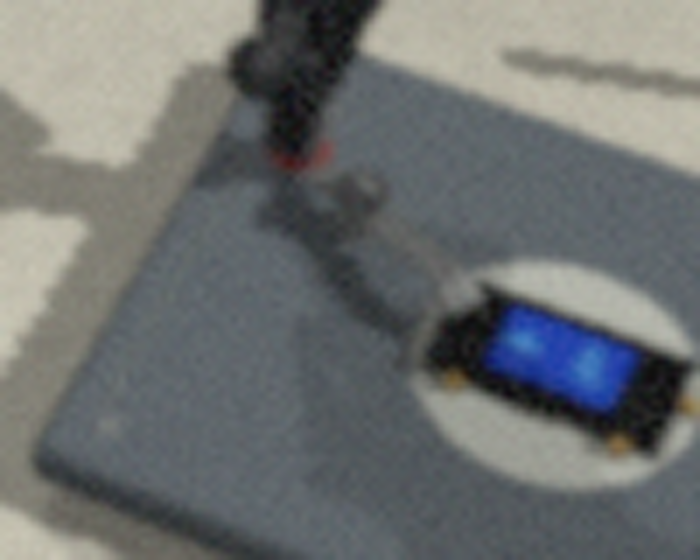

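```bash
cd .
python3 - <<'E'
from m import *
h=np.array([.5155,.1425]);y=np.radians(-15.53);Rz=np.array([[np.cos(y),-np.sin(y)],[np.sin(y),np.cos(y)]])
def px(x,yy,z): 
    w=h+Rz@[x,yy];q=proj('scene',np.array([w[0],w[1],.0275+z]));return ((q-[335,175])*7).round(0)
print('post nut',px(-27,-80,23) if 0 else px(-.027,-.08,.023),'corner',px(-.02,-.04,.008),px(.02,-.04,.008),'end mid',px(0,-.03,.008))
for s in (1.0,1.05,1.11,1.17,1.25,1.35): print(s,[ (px(-.027+r*np.cos(s),-.08+r*np.sin(s),z)).tolist() for r,z in((.03,.018),(.045,.019),(.056,.014),(-.034,.0145))])
im,d=env.get_image('scene');a=im[195:235,375:425].astype('u1');a=cv2.convertScaleAbs(a,alpha=3,beta=0);cv2.imwrite('pics/scene9.png',cv2.resize(a,None,fx=14,fy=14,interpolation=cv2.INTER_CUBIC)[...,::-1])
E
```

```text
post nut [363. 186.] corner [462. 272.] [420. 355.] end mid [470. 324.]
1.0 [[415.0, 255.0], [443.0, 284.0], [461.0, 316.0], [299.0, 138.0]]
1.05 [[419.0, 254.0], [449.0, 281.0], [468.0, 313.0], [295.0, 140.0]]
1.11 [[423.0, 251.0], [455.0, 278.0], [476.0, 308.0], [291.0, 142.0]]
1.17 [[427.0, 249.0], [461.0, 274.0], [483.0, 304.0], [287.0, 145.0]]
1.25 [[431.0, 245.0], [468.0, 268.0], [492.0, 297.0], [281.0, 149.0]]
1.35 [[437.0, 240.0], [476.0, 261.0], [502.0, 287.0], [275.0, 154.0]]
```

View pics/scene9.png

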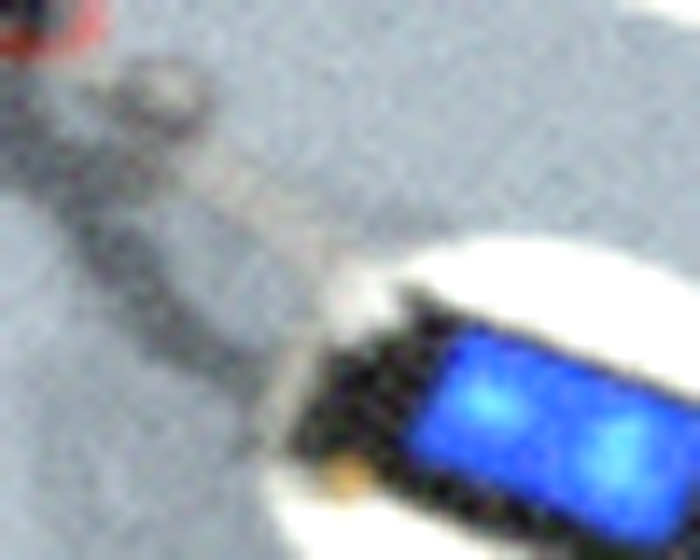

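The pale arm runs from the nut (155,95) towards (370,310), which matches a swivel of about 1.1, so the tip is over the plain end. I press a touch more for the hold, then let it down in 0.3 mm rows.

```bash
cd .;
python3 -m handwheel '[[[0,0,0.0002,0],[0,0,0,0],[0,0,0,0],[0,0,0,0],[0,0,0,0]]]' | grep -E 'pos|ft'
python3 -m handwheel '[[[0,0,-0.0003,0],[0,0,-0.0003,0],[0,0,-0.0003,0],[0,0,-0.0003,0],[0,0,-0.0003,0]]]' | grep -E 'pos|ft'
python3 -m handwheel '[[[0,0,-0.0003,0],[0,0,-0.0003,0],[0,0,-0.0003,0],[0,0,-0.0003,0],[0,0,-0.0003,0]]]' | grep -E 'pos|ft'
python3 -m handwheel '[[[0,0,-0.0003,0],[0,0,-0.0003,0],[0,0,-0.0003,0],[0,0,-0.0003,0],[0,0,-0.0003,0]]]' | grep -E 'pos|ft'
```

```text
position: [0.4465, 0.0472, 0.058]
ft_force: [1.0, 3.2, 11.9]
position: [0.4463, 0.0472, 0.0592]
ft_force: [3.3, 2.9, 7.7]
position: [0.4449, 0.0471, 0.0601]
ft_force: [0.7, 0.7, 1.9]
position: [0.4447, 0.0471, 0.0615]
ft_force: [-0.0, -0.7, 0.2]
```

Released gently: the force faded from 12 N to 0 over about 2.5 mm. I lift away and check.

```bash
cd .;
python3 -m handwheel '[[[0,0,-0.003,0],[0,0,-0.01,0],[0,0,-0.03,0],[0,0,-0.038,0],[0,0,-0.038,0]]]' | grep -E 'pos|ft'
python3 -m handwheel '[[[-0.035,0,0,0],[-0.038,0,0,0],[-0.038,0,0,0],[-0.038,0,0,0],[-0.02,0,0,0]]]' | grep -E 'pos|ft'
python3 - <<'E'
from m import *
im,d=env.get_image('top');a=im[180:276,120:244];A=cv2.resize(cv2.convertScaleAbs(a,alpha=1.4),None,fx=4,fy=4,interpolation=2)
im,d=env.get_image('scene');B=cv2.resize(cv2.convertScaleAbs(im[190:245,365:430],alpha=2.2),None,fx=4.5,fy=4.5,interpolation=2)
o=np.zeros((max(A.shape[0],B.shape[0]),A.shape[1]+B.shape[1],3),'u1');o[:A.shape[0],:A.shape[1]]=A;o[:B.shape[0],A.shape[1]:]=B
cv2.imwrite('pics/fin.png',o[...,::-1]);print(o.shape,env.observe()['time_s'])
E
```

```text
position: [0.4442, 0.0472, 0.182]
ft_force: [0.5, 1.2, -0.3]
position: [0.3983, -0.1184, 0.181]
ft_force: [1.3, 0.5, -0.7]
(384, 788, 3) 30.1333
```

View pics/fin.png

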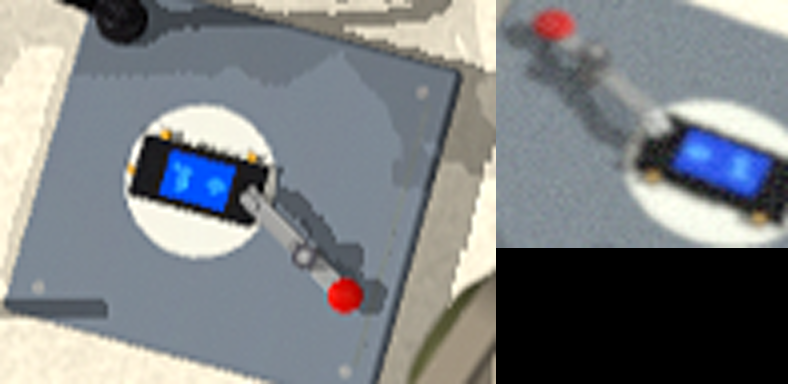

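```bash
python3 -c "
from rig import env
print(env.close_job(), env.observe()['time_s'])"
```

```text
the job is handed in; nothing more can be done
the job is handed in; nothing more can be done
```

I handed the job in at about 30 s of robot time. The blue mount lies on the stage against all three brass pins, and the clip is let down on its plain black end. The hand-in gives no verdict, so the joint values and contact forces it is judged on were not read directly.

- **Mount:** I pushed it home to +y, then +x, until the force rose at each. While pushing +x the fingertips scraped the stage at about 12 N, so I lifted about 1 mm, finished the push and let go. The top picture then showed the mount square with the stage and touching all three pins.
- **Clip:** I pressed the pad to its hard stop at 10–12 N with up to about 4 N sideways, so roughly 12.5 N in all. I swung it to about 1.1 rad with the pad still down, then let it down at about 4 mm/s, and the force faded smoothly to zero.
- **Last checks:** The final pictures show the tip on the plain end near its middle, and the mount still against its pins. Two readings of the final swivel from the top picture differ slightly (0.98 and 1.08 rad), but both put the tip inside the allowed area. I did not measure the other objects again; none was touched as far as I could tell.

I viewed 11 pictures, one over the budget of 10.

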